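# Load a mineral into the fluorescence viewer with the ratchet hood

## Robot

A 7-joint arm with a two-finger parallel gripper is mounted at the origin on the work surface. World frame = base frame: x ahead of the robot, y to its left, z up, the work surface at z = 0. Lengths are in m, angles in rad, forces in N, time in s.
With the tool pointing down it reaches from about 0.4 to 0.875 m from the base axis. Payload 4.4 kg.
Tool frame: the origin (TCP) lies midway between the tips of the shut fingers; the grasp point (between the pads) lies behind it (arm.grasp_offset is the z of the grasp point in the tool frame, in m); z points along the fingers, y is the line along which they close (so a half turn about z gives the same grasp; the last joint's range is limited). The gripper opens to 85 mm and grips with 20 to 120 N. Pads are 22 mm wide; open, the fingers measure 114 mm over their backs; the gripper's body (76 mm by 85 mm) begins 54 mm behind the grasp point. The pads swing forward as they close: fully open they stand 13 mm farther back than shut.
Start: joints at [-1.339, 0.628, 0.038, 1.517, -0.027, 0.996, -0.02], TCP at [0.191, 0.621, 0.231] pointing down, gripper open.
Joint ranges: [-3.06, 3.06], [-0.37, 2.12], [-1.25, 1.32], [0.18, 2.47], [-1.1, 4.24], [0.23, 1.98], [-2.94, 2.94]. Speed limits (rad/s): [2.57, 2.57, 3.14, 3.14, 3.14, 3.14, 3.14].

## Interface

Orientations are given as a unit quaternion [x, y, z, w].
In Python, from station import arm, eyes gives the robot as it stands.
- The arm moves only by the tool carry_out, never from a script. Its argument "series" is a list of rows, each an object with "offset": the shift along the tool's x, y, z in mm, a list of three; "twist": the turn, a rotation vector about the tool's x, y, z in rad, a list of three; "hand": the finger opening in mm, from 0 to 85.4. In form: [{"offset": [x, y, z], "twist": [ax, ay, az], "hand": hand}, ...]. A call has 1 to 5 rows; each row shifts and turns the commanded pose from where the row before left it, along the tool's axes as they then stand; what a row does not reach is not made up. A row lasts 1/12 s, in which the tool goes at most 41.7 mm and 7.16 degrees, less where a joint would pass 70% of its speed; a pose out of reach is approached as far as the arm can. A call with a gripper value outside its range is refused whole. The fingers move at their own pace and stop on an object; "squeeze" is the grip in N (left out, the last holds). Time passes only in rows, so rows that do not move let the fingers close. It gives the time, the measured TCP pose, the force, the opening and the grip force at its end, in the units of the state.
- arm.get_state(): the state, without advancing time (a new reading comes with each control period).
- eyes.snapshot(name): name is "scene" or "top" or "wrist"; returns a dict with "frame" (480x640x3 uint8, red, green, blue), "depth" (480x640 float32, m along the optical axis (not along the pixel's ray), 0 where there is no reading), "mtx" (3x3 intrinsics, pixels), "k1" (the pictures are not rectified: a ray, as slopes to the right and down, at radius r is drawn at 1 + k1 r^2 times it, then the intrinsics apply), "rvec" (rotation vector, rad) and "tvec" (3), from world to camera coordinates, as OpenCV has them; the wrist camera has in their place "T_tool_cam" (4x4, takes a point from camera to tool coordinates, whose origin is the TCP and whose axes are the flange's). Camera axes: x right, y down, z forward; pixel columns grow to the right and rows downward; lengths in m; the calibration is good to about 2 mm. A picture is of the moment at which its call begins: read the wrist's pose just before it.
- arm.close_job(): hands the job in; it is judged then, once.
The state is a dict: "time_s": time; "q": joint angles; "dq": joint speeds; "joint_torque": joint torques, N m; "eef_pos": TCP position; "orientation": TCP orientation; "force": force on the tool from outside, world axes, zero at the start; "moment": the same for the moment, N m; "opening": finger opening in m; "gripper_force": force on a finger pad.
Only numpy, scipy, OpenCV 4.12 (cv2) and the standard library are available. Lean on these libraries where they do the work, as an engineer would, in place of code of your own. Each camera call takes 0.05 s, during which the arm holds its last target. There are 200 camera calls.

## Task

Load the green stone into the fluorescence viewer: raise the amber hood notch by notch until it hangs on its pawl clear of the stone, and slide the stone's black carrier fully home under it. Then press the pawl's red pad, let the hood sink fully down without slamming it, and let go of the pad. Keep the stone standing in its seat and leave the slide box, mouse and brown rock alone.

Things in the scene. Friction and masses are not known exactly. Their poses are not given: they have to be found in the camera images.
- viewer: viewer's fixed white base, 220 (x) x 360 (y) mm, its flat deck 45 mm up; origin on the bench, yaw that of all on it; +x to the mast (away from the robot), +y to the loading side. Base x -110..110, y -170..190; hood over x -80..50, y -130..-10; mast at 85,-100 (mm, its frame). Two guides 84 mm apart, 6 mm high, along y, lead the carrier to a stop bar at y -115.
- hood (a joint): hood height, m: 0 = down on the deck, 0.075 = top. Amber box 130x120 mm, 54 high, top at z 100 mm when down, on a rail (0.4-0.65 kg). Pawl holds it every 12 mm (0.012..0.072); between notches it sinks to the lower. Lifting: 8-16 N. Pawl off: sinks damped at 50-90 mm/s. A 12 mm slot on the +y side passes the carrier, not the stone (41 mm above deck): it must hang above 0.042 (4th notch up).
- hood_bar (a point): centre of the round aluminium lifting bar on top of the hood, 12 mm thick, along the viewer's y, 88 mm free between two black posts; at x -27, y -70 in the viewer's frame and z 146 mm when the hood is down, and it rises with it. Gap below it to the hood top 40 mm; free on both x sides (towards the mast for 60 mm, then a bracket 10 mm lower than the bar).
- pawl (a joint): angle of the sprung pawl, rad: 0 = engaged in the teeth, above about 0.2 = clear of the teeth, 0.42 = stop. The spring returns it when let go.
- pawl_pad (a point): centre of the top face of the pawl's red thumb pad (30 mm in x, 26 in y), about 85 mm above the bench; its pivot is 85 mm away towards the viewer's +y, on the mast. Pressed straight down 20 to 30 mm (2 to 5 N) it frees the rail; it stops after 35 mm. Mast and hood lie on its viewer +y side, the hood's nearest face 66 mm away.
- carrier: loose black specimen carrier, a plate 80 (x) x 200 (y) x 5 mm, 0.25 kg, on the deck between the guides; origin under its centre, axes as the viewer's. Starts pulled out 110 to 140 mm towards the viewer's +y. Fully home against the stop its origin is at x -15, y -15, z 45 mm in the viewer's frame.
- carrier_tab (a point): centre of the outer (viewer +y) face of the carrier's upright red tab, 50 mm wide (x), 6 mm thick (y), from 50 to 84 mm above the bench; this point is 66.5 mm above it. Pushing it towards the viewer's -y slides the carrier in (1 to 4 N). When home the tab stands 95 mm outside the hood.
- carrier_seat (a point): centre of the shallow seat on the carrier in which the stone stands, 5 mm above its underside; a lip 3 mm high, 52 mm square inside, surrounds it.
- stone_center (a point): half-way up the green stone, a rough seven-sided lump about 49 mm across and 36 mm high, 0.11 kg, loose in the carrier's seat; z axis up. It need not be touched.
- slide_box: grey speckled slide box, 87 x 112 x 35 mm, origin under its centre, on the bench; to be left alone
- mouse: black computer mouse, 62 x 104 x 28 mm, origin under its centre, on the bench; to be left alone
- rock: brown rock 56 mm across, 28 mm high, origin under its centre, on the bench; to be left alone
Not all that is in view belongs to the job. Leave any yellow look-alike of the part that bears stone_center alone. Leave any yellow look-alike of the carrier alone.

How it is judged:
On the way, in this order (a step that is already met when the one before it is completed fails the run):
1. the hood hangs by itself on the pawl, above the stone's height, with the gripper away from its bar (value of joint hood above 0.042 m and velocity of joint hood between -0.005 and 0.005 m/s and value of joint pawl below 0.08 rad and distance between the grasp point and hood_bar above 0.06 m), for 0.3 s.
2. the carrier is fully home with the hood still hanging above the stone (value of joint hood above 0.042 m and y of carrier in the frame of viewer below -0.01 m), for 0.2 s.
At the end, for the whole second after the job is handed in: the hood is fully down (within 3 mm), the pawl is let go (below 0.08 rad), the carrier is within 5 mm of its home place, and the stone stands upright (within 0.2 rad) in the carrier's seat, its centre within 26 mm of the seat point (18 mm when centred), all at rest (value of joint hood below 0.003 m and value of joint pawl below 0.08 rad and y of carrier in the frame of viewer below -0.01 m and distance between stone_center and carrier_seat below 0.026 m and angle between stone_center's own z axis and vertical below 0.2 rad and linear speed of carrier below 0.01 m/s); the robot touches nothing.
It fails at once if the stone leaves its seat or tips (distance between stone_center and carrier_seat above 0.032 m or angle between stone_center's own z axis and vertical above 0.4 rad).
It fails at once if the hood is slammed down faster than 0.2 m/s (velocity of joint hood below -0.2 m/s).
It fails at once if the slide box, the mouse or the brown rock is moved more than 30 mm (distance of any of slide_box, mouse, rock from where it was at the start of the episode above 0.03 m).
It also fails if it takes over 67 s, if anything falls off the work surface, if the arm or the gripper's body presses on something with over 40 N, if the wrist force passes 120 N, or if a joint passes its speed limit or range.

## Working session

There is one attempt and no reset: what is moved stays moved. The work goes in short steps, Python scripts to look and compute and a tool call to move; the robot and the scene stay as the last step left them, time stands still between calls to the robot, and variables do not carry over. Pictures are saved under pics/ and viewed, at most 10 in all, crops included, and the job is handed in when it is done.

Besides the shell and the picture viewer there is one more tool, called after "Call:" as a command line: name --argument value ..., lists and objects as JSON in quotes. carry_out: Moves the arm, as the interface text tells. Its arguments: {"type":"object","properties":{"series":{"type":"array","items":{"type":"object","properties":{"offset":{"type":"array","items":{"type":"number"}},"twist":{"type":"array","items":{"type":"number"}},"hand":{"type":"number"}}}},"squeeze":{"type":"number"}},"required":["series"]}

```bash
ls; mkdir -p pics; cat > h.py <<'E'
import numpy as np,cv2
from station import arm,eyes
from scipy.spatial.transform import Rotation as R
def snap(n,f=None):
    st=arm.get_state(); s=eyes.snapshot(n)
    if f: cv2.imwrite('pics/'+f,s['frame'][:,:,::-1])
    if 'T_tool_cam' in s:
        T=np.eye(4);T[:3,:3]=R.from_quat(st['orientation']).as_matrix();T[:3,3]=st['eef_pos']
        s['Twc']=T@np.array(s['T_tool_cam'])
    else:
        T=np.eye(4);T[:3,:3]=cv2.Rodrigues(np.array(s['rvec'],float))[0];T[:3,3]=np.ravel(s['tvec']);s['Twc']=np.linalg.inv(T)
    return s
def ray(s,u,v):
    k=np.array([s['k1'],0,0,0,0],float)
    p=cv2.undistortPoints(np.array([[[u,v]]],float),np.array(s['mtx'],float),k).ravel()
    return np.array([p[0],p[1],1.])
def pt(s,u,v,z=None):
    """world point by depth (z None) or by plane z"""
    d=ray(s,u,v);T=s['Twc']
    if z is None:
        w=s['depth'][int(v)-1:int(v)+2,int(u)-1:int(u)+2];w=w[w>0]
        t=np.median(w)
    else: t=(z-T[2,3])/(T[:3,:3]@d)[2]
    return T[:3,:3]@(d*t)+T[:3,3]
def cloud(s):
    vv,uu=np.mgrid[0:480,0:640]
    k=np.array([s['k1'],0,0,0,0],float)
    p=cv2.undistortPoints(np.stack([uu,vv],-1).reshape(-1,1,2).astype(float),np.array(s['mtx'],float),k).reshape(480,640,2)
    P=np.concatenate([p,np.ones((480,640,1))],-1)*s['depth'][...,None]
    return P@s['Twc'][:3,:3].T+s['Twc'][:3,3]
E
python3 - <<'E'
from h import *
s=snap('scene','s1.png');t=snap('top','t1.png')
print(s['Twc'][:3,3],t['Twc'][:3,3],arm.grasp_offset); st=arm.get_state(); print(st)
E
```

```text
pics
[ 0.9585512  -0.09570551  0.89938568] [0.3975729  0.04327032 1.25925312] -0.0187
{'time_s': 0.1, 'q': array([-1.33882076,  0.6292542 ,  0.03843277,  1.518282  , -0.0270021 ,
        0.99630716, -0.01999137]), 'dq': array([-0.00037521, -0.00330395, -0.00011152, -0.00131854,  0.00108751,
       -0.00023723,  0.00086136]), 'joint_torque': array([ 3.29494251e-03, -5.64524996e+01,  1.23055983e+00, -1.93971795e+01,
        1.11921667e-02,  5.37095722e-03,  1.87512222e-05]), 'eef_pos': array([0.19050272, 0.62085973, 0.23047599]), 'orientation': array([ 1.48329917e-01,  9.88937554e-01, -8.57690289e-04, -1.24027372e-04]), 'force': array([-0.22876103,  0.71085845,  0.23576015]), 'moment': array([ 0.03198923, -0.02111055,  0.02831857]), 'gripper_force': 0.0, 'opening': 0.08542275026334224}
```

View pics/s1.png

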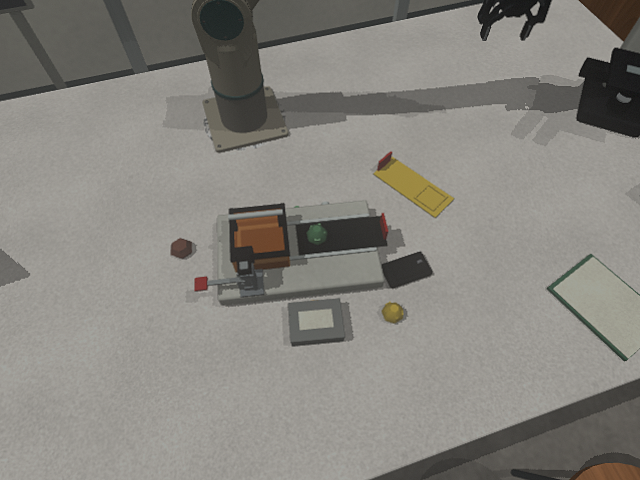

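View pics/t1.png

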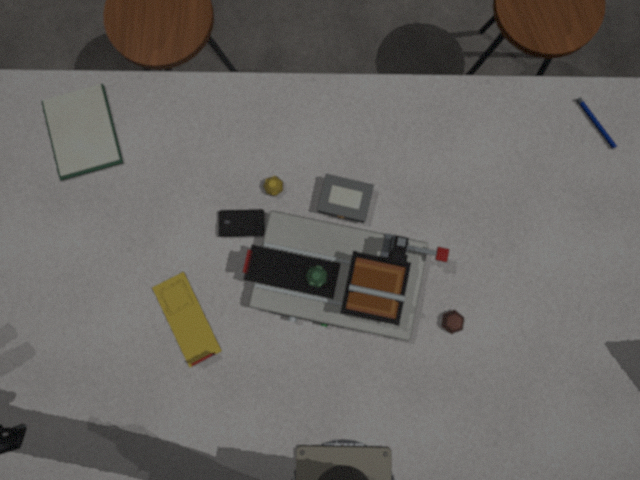

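The scene view shows the viewer in front of the robot, with the hood at about (260,235), the red pad at (201,284) and the red tab at (384,226). In the top view the deck corners are near (270,213), (243,305) and (410,338), the tab is at (248,262), the pad at (442,254) and the bar runs (350,289)–(405,296).

```bash
python3 - <<'E'
from h import *
t=snap('top');
im=t['frame'][200:350,220:470,::-1]
cv2.imwrite('pics/t2.png',cv2.resize(im,None,fx=3.2,fy=3.2,interpolation=cv2.INTER_CUBIC))
for n in('top','scene'):
    s=snap(n);C=cloud(s);f=s['frame'].astype(int)
    red=(f[...,0]>110)&(f[...,1]<70)&(f[...,2]<70)
    nn,l,stt,c=cv2.connectedComponentsWithStats(red.astype(np.uint8))
    for i in range(1,nn):
        if stt[i,4]>15: print(n,c[i],stt[i],np.median(C[l==i],0))
    # deck fit: points at z about 0.045
    m=(abs(C[...,2]-.045)<.006)&(C[...,0]>.3)&(C[...,0]<.8)&(f.min(-1)>80)
    P=C[m][:,:2].astype(np.float32); print(n,len(P),cv2.minAreaRect(P), 'z',np.median(C[m][:,2]))
    g=(f[...,1]>f[...,0]+20)&(f[...,1]>f[...,2]+5)&(C[...,2]>.05)
    print('green',g.sum(),np.median(C[g],0) if g.any() else '')
E
```

```text
top 7305 ((0.5228297114372253, 0.01778852939605713), (0.37984076142311096, 0.33587586879730225), 79.351318359375) z 0.04483419963934754
green 101 [0.46542972 0.06041162 0.08398774]
scene [385.28571429 156.38095238] [379 152  13  10  21] [0.28430749 0.30899243 0.03869501]
scene [384.51351351 223.05405405] [382 214   6  18  37] [0.49849354 0.20995851 0.08352556]
scene [200.03816794 282.96183206] [195 277  11  13 131] [ 0.51809647 -0.20550146  0.08410195]
scene 6509 ((0.5203253626823425, 0.011954531073570251), (0.37716978788375854, 0.3094767928123474), 78.98212432861328) z 0.045025588087793444
green 118 [0.47172359 0.05611633 0.08367723]
```

View pics/t2.png

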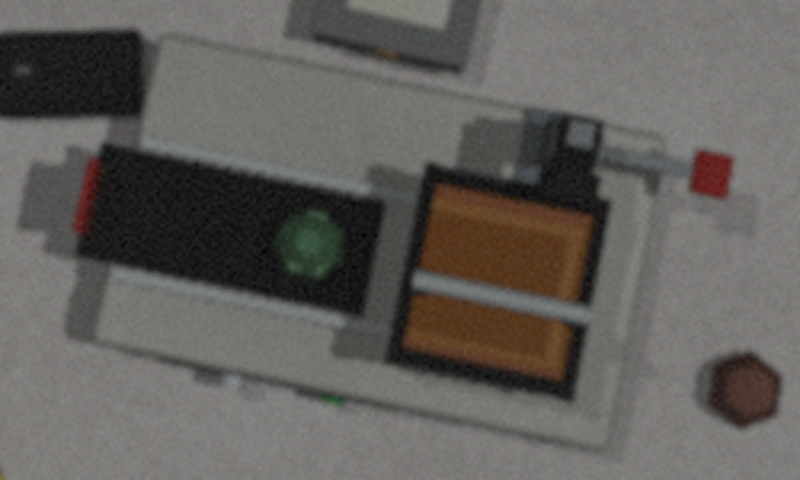

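The crop shows the deck corners at (165,37), (98,343), (605,447) and (660,138), the bar from (415,280) to (590,317), the pad at (712,174) and the tab at (88,195).

```bash
python3 - <<'E'
from h import *
t=snap('top')
P=lambda u,v,z:pt(t,220+u/3.2,200+v/3.2,z)
W=np.array([P(165,37,.045),P(98,343,.045),P(605,447,.045),P(660,138,.045)])[:,:2]
M=np.array([[.11,.19],[-.11,.19],[-.11,-.17],[.11,-.17]])
a,b=W-W.mean(0),M-M.mean(0)
th=np.arctan2((b[:,0]*a[:,1]-b[:,1]*a[:,0]).sum(),(a*b).sum())
Rm=np.array([[np.cos(th),-np.sin(th)],[np.sin(th),np.cos(th)]])
o=W.mean(0)-Rm@M.mean(0)
print('yaw',th,'o',o,'res',(M@Rm.T+o-W)*1000)
V=lambda p:(p[:2]-o)@Rm
for n,p in dict(bar1=P(415,280,.146),bar2=P(590,317,.146),pad=P(712,174,.085),tab=P(88,195,.084),stone=P(310,242,.086)).items(): print(n,p,'V',V(p)*1000)
s=snap('scene')
for n,p in dict(pad=pt(s,200,283,.085),tab=pt(s,384.5,216,.084)).items(): print('scene',n,p,V(p)*1000)
print('bar world',o+Rm@[-.027,-.07]); 
C=cloud(t)
v=(C[...,:2]-o)@Rm; m=(abs(v[...,0]+.027)<.003)&(abs(v[...,1]+.07)<.035); print('bar z',np.percentile(C[m][:,2],[10,50,90]))
E
```

```text
yaw -0.18426946089036494 o [0.46939606 0.00492062] res [[ 3.40126868  5.08259309]
 [-1.60584339  5.91420931]
 [-4.07597045 -4.43924625]
 [ 2.28054516 -6.55755615]]
bar1 [ 0.44011962 -0.00430989  0.146     ] V [-27.08950672 -14.43851382]
bar2 [ 0.41902609 -0.11340613  0.146     ] V [ -27.83640723 -125.55273619]
pad [ 0.51582312 -0.20285113  0.085     ] V [  83.71075858 -195.74750018]
tab [0.49501976 0.21060395 0.084     ] V [-12.49713094 206.89617151]
stone [0.46622582 0.06265677 0.086     ] V [-13.69547583  56.17781772]
scene pad [ 0.51821718 -0.20557974  0.085     ] [  86.56423967 -197.99125171]
scene tab [0.48297715 0.21726528 0.084     ] [-25.55640429 211.23818583]
bar world [ 0.43002717 -0.05894714]
bar z [0.14756558 0.15088707 0.15369107]
```

```bash
cat >> h.py <<'E'
TH=-0.1845; O=np.array([.4695,.005])
def v2w(x,y,z): 
    c,s=np.cos(TH),np.sin(TH); return np.array([O[0]+c*x-s*y,O[1]+s*x+c*y,z])
def w2v(p):
    c,s=np.cos(TH),np.sin(TH); d=np.array(p[:2])-O; return np.array([c*d[0]+s*d[1],-s*d[0]+c*d[1],p[2]])
def where():
    st=arm.get_state(); M=R.from_quat(st['orientation']).as_matrix()
    print('t',st['time_s'],'TCP V mm',(w2v(st['eef_pos'])*1000).round(1),'psiV',round(np.arctan2(M[1,1],M[0,1])-TH,4),'tilt',M[:2,2].round(4),'F',np.round(st['force'],1),'open',round(st['opening']*1000,1),'gf',round(st['gripper_force'],1))
    return st,M
E
python3 - <<'E'
from h import *
st,M=where(); p=np.array(st['eef_pos']); psi=np.arctan2(M[1,1],M[0,1])
g=v2w(-.027,-.07,.215); print(g)
r0,a0=np.hypot(*p[:2]),np.arctan2(p[1],p[0]); r1,a1=np.hypot(*g[:2]),np.arctan2(g[1],g[0])
N=22; cur=p.copy(); cp=psi
for i in range(1,N+1):
    f=i/N; r=r0+(r1-r0)*min(1,f*1.3); a=a0+(a1-a0)*f
    t=np.array([r*np.cos(a),r*np.sin(a),p[2]+(g[2]-p[2])*f]); tp=psi+(TH-psi)*f
    x=np.array([-np.sin(cp),np.cos(cp),0]);y=np.array([np.cos(cp),np.sin(cp),0])
    d=t-cur; o=np.round(np.array([d@x,d@y,-d[2]])*1000); w=round(cp-tp,3)
    print(o.astype(int).tolist(),w,round(np.linalg.norm(o),1))
    cur+= (x*o[0]+y*o[1])/1000; cur[2]-=o[2]/1000; cp-=w
E
```

```text
t 0.35 TCP V mm [-387.2  554.6  231.1] psiV 1.4575 tilt [-0.0002 -0.0005] F [-0.7 -0.  -0.6] open 85.0 gf 0.0
[ 0.43011639 -0.05885868  0.215     ]
[-41, -14, 1] 0.066 43.3
[-40, -14, 0] 0.066 42.4
[-39, -14, 1] 0.067 41.4
[-38, -14, 1] 0.066 40.5
[-38, -13, 1] 0.066 40.2
[-37, -14, 0] 0.066 39.6
[-36, -13, 1] 0.067 38.3
[-35, -13, 1] 0.066 37.3
[-35, -14, 1] 0.066 37.7
[-33, -13, 0] 0.066 35.5
[-33, -13, 1] 0.067 35.5
[-32, -13, 1] 0.066 34.6
[-32, -13, 1] 0.066 34.6
[-30, -13, 0] 0.066 32.7
[-30, -12, 1] 0.067 32.3
[-29, -13, 1] 0.066 31.8
[-28, -12, 0] 0.066 30.5
[-28, 0, 1] 0.066 28.0
[-28, 1, 1] 0.067 28.0
[-28, 0, 1] 0.066 28.0
[-27, 0, 0] 0.066 27.0
[-28, 1, 1] 0.066 28.0
```

Call:
carry_out --series '[{"offset":[-38,-14,1],"twist":[0,0,0.066],"hand":85},{"offset":[-38,-14,0],"twist":[0,0,0.066],"hand":85},{"offset":[-38,-14,1],"twist":[0,0,0.067],"hand":85},{"offset":[-38,-14,1],"twist":[0,0,0.066],"hand":85},{"offset":[-38,-13,1],"twist":[0,0,0.066],"hand":85}]'

```text
time_s: 0.77
eef_pos: [0.3356, 0.4786, 0.2274]
orientation: [0.311, 0.95, 0.0, 0.0]
force: [0.6, 1.0, -0.2]
opening: 0.0849
gripper_force: 0.0
```

Call:
carry_out --series '[{"offset":[-37,-14,0],"twist":[0,0,0.066],"hand":80},{"offset":[-36,-13,1],"twist":[0,0,0.067],"hand":75},{"offset":[-35,-13,1],"twist":[0,0,0.066],"hand":70},{"offset":[-35,-14,1],"twist":[0,0,0.066],"hand":65},{"offset":[-33,-13,0],"twist":[0,0,0.066],"hand":60}]'

```text
time_s: 1.18
eef_pos: [0.4165, 0.3091, 0.2243]
orientation: [0.464, 0.886, 0.0, 0.0]
force: [0.7, -0.3, 0.3]
opening: 0.0598
gripper_force: 0.0
```

Call:
carry_out --series '[{"offset":[-33,-13,1],"twist":[0,0,0.067],"hand":60},{"offset":[-32,-13,1],"twist":[0,0,0.066],"hand":60},{"offset":[-32,-13,1],"twist":[0,0,0.066],"hand":60},{"offset":[-30,-13,0],"twist":[0,0,0.066],"hand":60},{"offset":[-30,-12,1],"twist":[0,0,0.067],"hand":60}]'

```text
time_s: 1.6
eef_pos: [0.4316, 0.1415, 0.2206]
orientation: [0.603, 0.797, 0.0, 0.0]
force: [0.8, 0.1, -0.1]
opening: 0.0599
gripper_force: 0.0
```

Call:
carry_out --series '[{"offset":[-29,-13,1],"twist":[0,0,0.066],"hand":60},{"offset":[-28,-12,0],"twist":[0,0,0.066],"hand":60},{"offset":[-28,0,1],"twist":[0,0,0.066],"hand":60},{"offset":[-28,0,1],"twist":[0,0,0.067],"hand":60},{"offset":[-28,0,1],"twist":[0,0,0.066],"hand":60}]'

```text
time_s: 2.02
eef_pos: [0.4281, -0.003, 0.2166]
orientation: [0.726, 0.687, 0.001, 0.0]
force: [0.4, -0.5, 0.3]
opening: 0.06
gripper_force: 0.0
```

Call:
carry_out --series '[{"offset":[-27,0,0],"twist":[0,0,0.066],"hand":60},{"offset":[-28,0,1],"twist":[0,0,0.066],"hand":60},{"offset":[0,0,0],"twist":[0,0,0],"hand":60}]'

```text
time_s: 2.27
eef_pos: [0.4224, -0.0619, 0.2157]
orientation: [0.772, 0.635, -0.001, 0.001]
force: [0.2, 0.0, -0.7]
opening: 0.0602
gripper_force: 0.0
```

```bash
python3 - <<'E'
from h import *
where(); s=snap('wrist','w1.png')
for z in (.146,):
  for u,v in((320,240),): print(w2v(pt(s,u,v,z)))
C=cloud(s); c,sn=np.cos(TH),np.sin(TH)
vx=c*(C[...,0]-O[0])+sn*(C[...,1]-O[1]); vy=-sn*(C[...,0]-O[0])+c*(C[...,1]-O[1]); z=C[...,2]
m=(z>.135)&(z<.16)&(vy>-.11)&(vy<-.03)&(abs(vx+.027)<.03)
print(m.sum(),np.percentile(vx[m],[2,50,98]),np.percentile(z[m],[5,50,98]))
for y0 in(-.1,-.07,-.04):
  k=m&(abs(vy-y0)<.01); print(y0,k.sum(),np.percentile(vx[k],[5,50,95]) if k.any() else '')
E
```

```text
t 2.2667 TCP V mm [-34.  -74.4 215.7] psiV -0.0097 tilt [ 0.001  -0.0029] F [ 0.2  0.  -0.7] open 60.2 gf 0.0
[-0.03373465 -0.06762149  0.146     ]
3171 [-0.03324487 -0.02755256 -0.02189299] [0.14863342 0.15167494 0.15351711]
-0.1 700 [-0.03294213 -0.028022   -0.02250628]
-0.07 786 [-0.03277179 -0.02799394 -0.02255375]
-0.04 893 [-0.03257868 -0.02754056 -0.02225927]
```

View pics/w1.png

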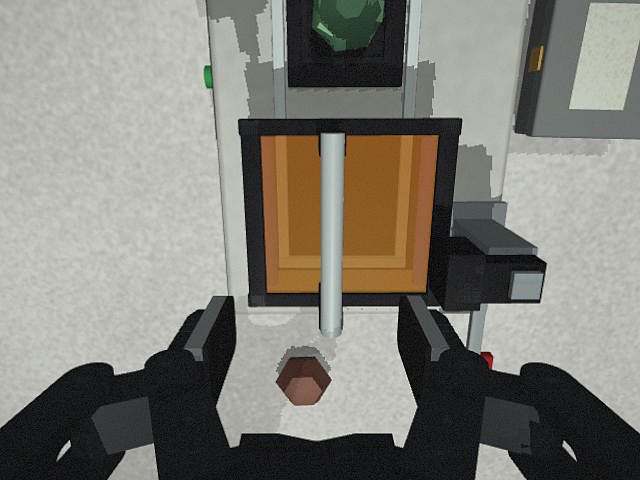

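The wrist view shows the bar centred between the open fingers, running (332,135)–(332,335), with the rock and the mast well clear. It measures at V x −27.6, which matches the model.

Call:
carry_out --series '[{"offset":[4,6,0],"twist":[0,0,-0.01],"hand":55},{"offset":[0,0,25],"twist":[0,0,0],"hand":55},{"offset":[0,0,25],"twist":[0,0,0],"hand":55},{"offset":[0,0,25],"twist":[0,0,0],"hand":55},{"offset":[0,0,13],"twist":[0,0,0],"hand":55}]'

```text
time_s: 2.73
eef_pos: [0.4294, -0.0514, 0.1252]
orientation: [0.765, 0.645, -0.0, -0.001]
force: [-0.1, 0.6, -0.5]
opening: 0.0552
gripper_force: 0.0
```

Call:
carry_out --series '[{"offset":[0,0,0],"twist":[0,0,0],"hand":40},{"offset":[0,0,0],"twist":[0,0,0],"hand":25},{"offset":[0,0,0],"twist":[0,0,0],"hand":0},{"offset":[0,0,0],"twist":[0,0,0],"hand":0},{"offset":[0,0,0],"twist":[0,0,0],"hand":0}]' --squeeze 50

```text
time_s: 3.15
eef_pos: [0.4325, -0.0535, 0.1285]
orientation: [0.766, 0.643, 0.002, 0.002]
force: [5.0, 1.1, -1.2]
opening: 0.0102
gripper_force: 48.7
```

Call:
carry_out --series '[{"offset":[0,0,0],"twist":[0,0,0],"hand":0},{"offset":[0,0,0],"twist":[0,0,0],"hand":0}]'

```text
time_s: 3.32
eef_pos: [0.4325, -0.0535, 0.1285]
orientation: [0.766, 0.643, 0.002, 0.002]
force: [5.1, 1.1, -1.5]
opening: 0.0103
gripper_force: 48.8
```

Call:
carry_out --series '[{"offset":[0,0,-4],"twist":[0,0,0],"hand":0},{"offset":[0,0,-6],"twist":[0,0,0],"hand":0},{"offset":[0,0,-6],"twist":[0,0,0],"hand":0},{"offset":[0,0,0],"twist":[0,0,0],"hand":0}]'

```text
time_s: 3.65
eef_pos: [0.4325, -0.0535, 0.1444]
orientation: [0.766, 0.643, 0.002, 0.002]
force: [6.3, -0.2, -4.8]
opening: 0.0102
gripper_force: 53.6
```

```bash
python3 -c "
from h import *
where()"
```

```text
t 3.65 TCP V mm [-25.6 -64.3 144.4] psiV 0.0109 tilt [ 0.0057 -0.0007] F [ 6.3 -0.2 -4.8] open 10.2 gf 53.6
```

Good: it lifted 16 mm with the weight felt. I'll lift to a total of 65 mm, then ease down.

Call:
carry_out --series '[{"offset":[0,0,-6],"twist":[0,0,0],"hand":0},{"offset":[0,0,-6],"twist":[0,0,0],"hand":0},{"offset":[0,0,-6],"twist":[0,0,0],"hand":0},{"offset":[0,0,-6],"twist":[0,0,0],"hand":0},{"offset":[0,0,-6],"twist":[0,0,0],"hand":0}]'

```text
time_s: 4.07
eef_pos: [0.4325, -0.0535, 0.1734]
orientation: [0.766, 0.643, 0.002, 0.002]
force: [8.4, 1.1, -12.6]
opening: 0.01
gripper_force: 54.4
```

Call:
carry_out --series '[{"offset":[0,0,-6],"twist":[0,0,0],"hand":0},{"offset":[0,0,-6],"twist":[0,0,0],"hand":0},{"offset":[0,0,-6],"twist":[0,0,0],"hand":0},{"offset":[0,0,-1],"twist":[0,0,0],"hand":0},{"offset":[0,0,0],"twist":[0,0,0],"hand":0}]'

```text
time_s: 4.48
eef_pos: [0.4325, -0.0535, 0.1932]
orientation: [0.766, 0.643, 0.002, 0.002]
force: [6.9, 1.0, -7.7]
opening: 0.0101
gripper_force: 54.2
```

Call:
carry_out --series '[{"offset":[0,0,1],"twist":[0,0,0],"hand":0},{"offset":[0,0,1],"twist":[0,0,0],"hand":0},{"offset":[0,0,1],"twist":[0,0,0],"hand":0},{"offset":[0,0,1],"twist":[0,0,0],"hand":0},{"offset":[0,0,0],"twist":[0,0,0],"hand":0}]'

```text
time_s: 4.9
eef_pos: [0.4325, -0.0535, 0.1892]
orientation: [0.766, 0.643, 0.002, 0.002]
force: [7.2, -0.4, -5.9]
opening: 0.01
gripper_force: 54.5
```

Call:
carry_out --series '[{"offset":[0,0,1],"twist":[0,0,0],"hand":0},{"offset":[0,0,1],"twist":[0,0,0],"hand":0},{"offset":[0,0,0],"twist":[0,0,0],"hand":0}]'

```text
time_s: 5.15
eef_pos: [0.4325, -0.0535, 0.1876]
orientation: [0.766, 0.643, 0.002, 0.002]
force: [5.7, 1.2, 0.5]
opening: 0.01
gripper_force: 55.3
```

```bash
python3 - <<'E'
from h import *
where(); 
for n in('top','scene'):
    s=snap(n);C=cloud(s);c,sn=np.cos(TH),np.sin(TH)
    vx=c*(C[...,0]-O[0])+sn*(C[...,1]-O[1]); vy=-sn*(C[...,0]-O[0])+c*(C[...,1]-O[1]); z=C[...,2]
    m=(vx>-.075)&(vx<-.066)&(vy>-.12)&(vy<-.02);print(n,'rim z (left)',m.sum(),np.percentile(z[m],[10,50,90]))
    m=(vx>.025)&(vx<.045)&(vy>-.12)&(vy<-.02);print(n,'rim z (right)',m.sum(),np.percentile(z[m],[10,50,90]))
E
```

```text
t 5.15 TCP V mm [-25.6 -64.3 187.6] psiV 0.0106 tilt [ 0.0064 -0.0001] F [5.7 1.2 0.5] open 10.0 gf 55.3
top rim z (left) 558 [0.62818874 0.66211199 0.67192425]
top rim z (right) 137 [0.15652455 0.15970022 0.16249864]
scene rim z (left) 109 [0.16034511 0.16177914 0.16381842]
scene rim z (right) 690 [0.04562574 0.15862195 0.28323756]
```

The hood hangs on the 0.060 notch (top at 0.160, load off the wrist). I'll release it, retreat and go to the tab side.

Call:
carry_out --series '[{"offset":[0,0,0],"twist":[0,0,0],"hand":30},{"offset":[0,0,0],"twist":[0,0,0],"hand":50},{"offset":[0,0,0],"twist":[0,0,0],"hand":50},{"offset":[0,0,0],"twist":[0,0,0.01],"hand":50},{"offset":[0,0,-20],"twist":[0,0,0],"hand":50}]'

```text
time_s: 5.67
eef_pos: [0.4269, -0.0532, 0.2043]
orientation: [0.769, 0.639, -0.003, -0.002]
force: [-0.5, 0.2, -0.1]
opening: 0.0501
gripper_force: 0.0
```

Call:
carry_out --series '[{"offset":[0,0,-25],"twist":[0,0,0],"hand":50},{"offset":[0,0,-25],"twist":[0,0,0],"hand":50},{"offset":[10,0,-10],"twist":[0,0,0],"hand":50},{"offset":[0,0,0],"twist":[0,0,0],"hand":0},{"offset":[0,0,0],"twist":[0,0,0],"hand":0}]'

```text
time_s: 6.08
eef_pos: [0.4312, -0.0435, 0.2662]
orientation: [0.769, 0.64, 0.0, -0.0]
force: [-0.3, -0.2, -0.4]
opening: 0.0265
gripper_force: 0.0
```

Call:
carry_out --series '[{"offset":[35,2,0],"twist":[0,0,0],"hand":0},{"offset":[35,2,0],"twist":[0,0,0],"hand":0},{"offset":[35,2,0],"twist":[0,0,0],"hand":0},{"offset":[35,2,0],"twist":[0,0,0],"hand":0},{"offset":[35,2,0],"twist":[0,0,0],"hand":0}]'

```text
time_s: 6.5
eef_pos: [0.4724, 0.1272, 0.2648]
orientation: [0.769, 0.639, -0.002, -0.0]
force: [0.7, -0.8, -0.8]
opening: 0.0
gripper_force: 0.0
```

Call:
carry_out --series '[{"offset":[35,0,0],"twist":[0,0,0],"hand":0},{"offset":[35,0,0],"twist":[0,0,0],"hand":0},{"offset":[35,0,0],"twist":[0,0,0],"hand":0},{"offset":[20,0,0],"twist":[0,0,0],"hand":0},{"offset":[0,0,0],"twist":[0,0,0],"hand":0}]'

```text
time_s: 6.92
eef_pos: [0.4952, 0.2545, 0.2638]
orientation: [0.767, 0.642, -0.001, -0.001]
force: [0.2, 1.1, -0.1]
opening: -0.0002
gripper_force: 0.0
```

```bash
python3 - <<'E'
from h import *
where(); s=snap('wrist','w2.png')
C=cloud(s);c,sn=np.cos(TH),np.sin(TH);f=s['frame'].astype(int)
vx=c*(C[...,0]-O[0])+sn*(C[...,1]-O[1]); vy=-sn*(C[...,0]-O[0])+c*(C[...,1]-O[1]); z=C[...,2]
red=(f[...,0]>100)&(f[...,1]<75)&(f[...,2]<75)&(vy>.1)&(z>.05)
print(red.sum(),np.percentile(vx[red],[2,50,98]),np.percentile(vy[red],[2,50,98]),np.percentile(z[red],[2,50,98]))
s=snap('top');C=cloud(s)
vx=c*(C[...,0]-O[0])+sn*(C[...,1]-O[1]); vy=-sn*(C[...,0]-O[0])+c*(C[...,1]-O[1]); z=C[...,2]
m=(vx>-.075)&(vx<-.066)&(vy>-.12)&(vy<-.02);print('hood top',np.median(z[m]))
E
```

```text
t 6.9167 TCP V mm [-20.5 250.  263.8] psiV 0.0076 tilt [-0.0027  0.0006] F [ 0.2  1.1 -0.1] open -0.2 gf 0.0
373 [-0.03702711 -0.01393926  0.01004962] [0.20872491 0.21157672 0.21407581] [0.08329618 0.08463176 0.08646504]
hood top 0.16083648278604912
```

View pics/w2.png

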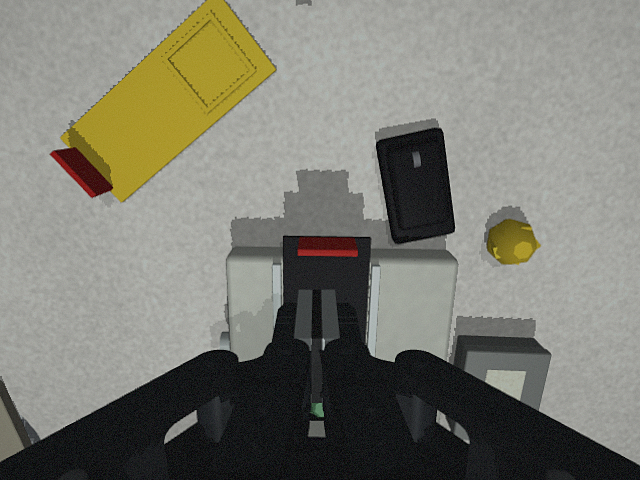

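The view shows the tab at (327,246), V (−14, 214), with the mouse at (415,185) to the side. I'll descend outside the tab.

Call:
carry_out --series '[{"offset":[0,6,30],"twist":[0,0,0.008],"hand":0},{"offset":[0,0,35],"twist":[0,0,0],"hand":0},{"offset":[0,0,35],"twist":[0,0,0],"hand":0},{"offset":[0,0,35],"twist":[0,0,0],"hand":0},{"offset":[0,0,35],"twist":[0,0,0],"hand":0}]'

```text
time_s: 7.43
eef_pos: [0.5016, 0.2453, 0.0946]
orientation: [0.773, 0.635, -0.001, 0.0]
force: [0.5, 0.5, 0.2]
opening: -0.0
gripper_force: 0.0
```

Call:
carry_out --series '[{"offset":[0,0,20],"twist":[0,0,0],"hand":0},{"offset":[0,0,12],"twist":[0,0,0],"hand":0},{"offset":[-6,0,0],"twist":[0,0,0],"hand":0},{"offset":[-6,0,0],"twist":[0,0,0],"hand":0},{"offset":[0,0,0],"twist":[0,0,0],"hand":0}]'

```text
time_s: 7.85
eef_pos: [0.5006, 0.2338, 0.0656]
orientation: [0.773, 0.635, 0.0, 0.001]
force: [0.9, 0.1, 0.1]
opening: 0.0002
gripper_force: 0.0
```

Call:
carry_out --series '[{"offset":[-3,0,0],"twist":[0,0,0],"hand":0},{"offset":[-3,0,0],"twist":[0,0,0],"hand":0},{"offset":[-3,0,0],"twist":[0,0,0],"hand":0},{"offset":[-3,0,0],"twist":[0,0,0],"hand":0},{"offset":[-3,0,0],"twist":[0,0,0],"hand":0}]'

```text
time_s: 8.27
eef_pos: [0.4977, 0.2228, 0.0651]
orientation: [0.771, 0.636, 0.001, -0.0]
force: [0.3, 3.0, 1.6]
opening: -0.0
gripper_force: 1.5
```

```bash
python3 -c "
from h import *
where()"
```

```text
t 8.2667 TCP V mm [-12.3 219.3  65.1] psiV -0.0067 tilt [0.0021 0.0021] F [0.3 3.  1.6] open -0.0 gf 1.5
```

In contact at 3 N. I'll push gently.

Call:
carry_out --series '[{"offset":[-4,0,0],"twist":[0,0,0],"hand":0},{"offset":[-4,0,0],"twist":[0,0,0],"hand":0},{"offset":[-4,0,0],"twist":[0,0,0],"hand":0},{"offset":[-4,0,0],"twist":[0,0,0],"hand":0},{"offset":[-4,0,0],"twist":[0,0,0],"hand":0}]'

```text
time_s: 8.68
eef_pos: [0.4931, 0.2017, 0.0643]
orientation: [0.772, 0.636, 0.0, -0.0]
force: [0.4, 2.8, 1.9]
opening: -0.0
gripper_force: 1.5
```

Call:
carry_out --series '[{"offset":[-4,0,0],"twist":[0,0,0],"hand":0},{"offset":[-4,0,0],"twist":[0,0,0],"hand":0},{"offset":[-4,0,0],"twist":[0,0,0],"hand":0},{"offset":[-4,0,0],"twist":[0,0,0],"hand":0},{"offset":[-4,0,0],"twist":[0,0,0],"hand":0}]'

```text
time_s: 9.1
eef_pos: [0.4892, 0.182, 0.0643]
orientation: [0.772, 0.636, -0.0, -0.0]
force: [0.9, 2.6, 2.3]
opening: -0.0002
gripper_force: 1.5
```

Call:
carry_out --series '[{"offset":[-4,0,0],"twist":[0,0,0],"hand":0},{"offset":[-4,0,0],"twist":[0,0,0],"hand":0},{"offset":[-3,0,0],"twist":[0,0,0],"hand":0},{"offset":[-3,0,0],"twist":[0,0,0],"hand":0},{"offset":[0,0,0],"twist":[0,0,0],"hand":0}]'

```text
time_s: 9.52
eef_pos: [0.4863, 0.1675, 0.0642]
orientation: [0.772, 0.636, -0.001, 0.0]
force: [0.3, 0.9, 0.6]
opening: -0.0004
gripper_force: 0.1
```

```bash
python3 - <<'E'
from h import *
where()
s=snap('scene');C=cloud(s);c,sn=np.cos(TH),np.sin(TH);f=s['frame'].astype(int)
vx=c*(C[...,0]-O[0])+sn*(C[...,1]-O[1]); vy=-sn*(C[...,0]-O[0])+c*(C[...,1]-O[1]); z=C[...,2]
g=(f[...,1]>f[...,0]+20)&(f[...,1]>f[...,2]+5)&(z>.055)&(z<.1)
print('stone',g.sum(),np.median(vx[g]),np.percentile(vy[g],[3,50,97]))
m=(vx>-.02)&(vx<.03)&(vy>-.12)&(vy<-.08)&(z<.2);print('hood top',np.median(z[m]))
cv2.imwrite('pics/s2.png',cv2.resize(s['frame'][170:320,160:410,::-1],None,fx=3,fy=3))
E
```

```text
t 9.5167 TCP V mm [-13.3 162.8  64.2] psiV -0.0084 tilt [-0.0007 -0.0008] F [0.3 0.9 0.6] open -0.4 gf 0.1
  return _methods._mean(a, axis=axis, dtype=dtype,
  ret = ret.dtype.type(ret / rcount)
Traceback (most recent call last):
IndexError: index -1 is out of bounds for axis 0 with size 0
```

Call:
carry_out --series '[{"offset":[-3,0,0],"twist":[0,0,0],"hand":0},{"offset":[-4,0,0],"twist":[0,0,0],"hand":0},{"offset":[-4,0,0],"twist":[0,0,0],"hand":0},{"offset":[-4,0,0],"twist":[0,0,0],"hand":0},{"offset":[-4,0,0],"twist":[0,0,0],"hand":0}]'

```text
time_s: 9.98
eef_pos: [0.4826, 0.1493, 0.0641]
orientation: [0.772, 0.636, -0.0, -0.0]
force: [0.1, 1.5, -0.6]
opening: -0.0002
gripper_force: 0.7
```

Call:
carry_out --series '[{"offset":[-4,0,0],"twist":[0,0,0],"hand":0},{"offset":[-4,0,0],"twist":[0,0,0],"hand":0},{"offset":[-4,0,0],"twist":[0,0,0],"hand":0},{"offset":[-4,0,0],"twist":[0,0,0],"hand":0},{"offset":[-4,0,0],"twist":[0,0,0],"hand":0}]'

```text
time_s: 10.4
eef_pos: [0.4791, 0.1299, 0.0643]
orientation: [0.772, 0.636, -0.0, -0.0]
force: [1.2, 1.3, -1.4]
opening: -0.0003
gripper_force: 0.7
```

Call:
carry_out --series '[{"offset":[-4,0,0],"twist":[0,0,0],"hand":0},{"offset":[-4,0,0],"twist":[0,0,0],"hand":0},{"offset":[-3,0,0],"twist":[0,0,0],"hand":0},{"offset":[-2,0,0],"twist":[0,0,0],"hand":0},{"offset":[-2,0,0],"twist":[0,0,0],"hand":0}]'

```text
time_s: 10.82
eef_pos: [0.4763, 0.1155, 0.0643]
orientation: [0.772, 0.636, 0.0, -0.0]
force: [0.2, 2.5, -0.5]
opening: 0.0002
gripper_force: 0.7
```

```bash
python3 - <<'E'
from h import *
where()
for n in ('scene','top'):
    s=snap(n);C=cloud(s);c,sn=np.cos(TH),np.sin(TH);f=s['frame'].astype(int)
    vx=c*(C[...,0]-O[0])+sn*(C[...,1]-O[1]); vy=-sn*(C[...,0]-O[0])+c*(C[...,1]-O[1]); z=C[...,2]
    r=(f[...,0]>100)&(f[...,1]<70)&(f[...,2]<70)&(z>.055)&(abs(vx)<.05)&(vy>0)
    if r.any(): print('tab',r.sum(),np.percentile(vy[r],[5,50,95]))
    m=(vx>-.02)&(vx<.03)&(vy>-.12)&(vy<-.08)&(z<.2);print('hood top',np.median(z[m]))
    if n=='scene': cv2.imwrite('pics/s2.png',cv2.resize(s['frame'][170:320,160:410,::-1],None,fx=3,fy=3))
E
```

```text
t 10.8167 TCP V mm [-13.6 109.8  64.3] psiV -0.0076 tilt [0.     0.0001] F [ 0.2  2.5 -0.5] open 0.2 gf 0.7
tab 38 [0.09023196 0.09259946 0.0947527 ]
hood top 0.15948225038961572
hood top 0.15924776677426045
```

View pics/s2.png

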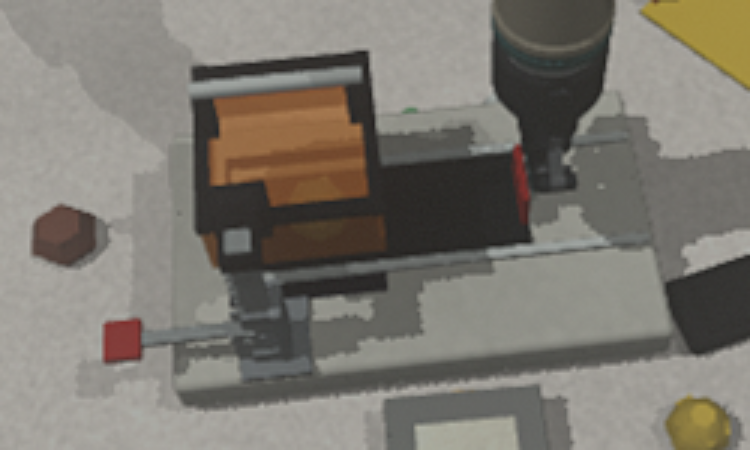

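The view shows the carrier mostly under the raised hood with the tab at about (520,185), roughly 10 mm to go. I'll creep to the stop.

Call:
carry_out --series '[{"offset":[-2,0,0],"twist":[0,0,0],"hand":0},{"offset":[-2,0,0],"twist":[0,0,0],"hand":0},{"offset":[-2,0,0],"twist":[0,0,0],"hand":0},{"offset":[-1,0,0],"twist":[0,0,0],"hand":0}]'

```text
time_s: 11.25
eef_pos: [0.4749, 0.1086, 0.0643]
orientation: [0.772, 0.636, 0.0, -0.0]
force: [0.4, 2.1, -0.4]
opening: 0.0
gripper_force: 0.8
```

Call:
carry_out --series '[{"offset":[-1,0,0],"twist":[0,0,0],"hand":0},{"offset":[-1,0,0],"twist":[0,0,0],"hand":0},{"offset":[-1,0,0],"twist":[0,0,0],"hand":0}]'

```text
time_s: 11.5
eef_pos: [0.4744, 0.1059, 0.0643]
orientation: [0.772, 0.636, 0.0, -0.0]
force: [-0.4, 1.7, -1.0]
opening: -0.0002
gripper_force: 0.9
```

Call:
carry_out --series '[{"offset":[-1,0,0],"twist":[0,0,0],"hand":0},{"offset":[-1,0,0],"twist":[0,0,0],"hand":0}]'

```text
time_s: 11.67
eef_pos: [0.474, 0.1039, 0.0643]
orientation: [0.772, 0.636, 0.0, -0.0]
force: [0.1, 2.1, 0.3]
opening: 0.0001
gripper_force: 0.9
```

Call:
carry_out --series '[{"offset":[-1,0,0],"twist":[0,0,0],"hand":0},{"offset":[-1,0,0],"twist":[0,0,0],"hand":0}]'

```text
time_s: 11.83
eef_pos: [0.4741, 0.1033, 0.0644]
orientation: [0.771, 0.636, 0.001, -0.0]
force: [1.9, 7.4, -0.2]
opening: 0.0001
gripper_force: 3.8
```

Call:
carry_out --series '[{"offset":[-1,0,0],"twist":[0,0,0],"hand":0},{"offset":[-1,0,0],"twist":[0,0,0],"hand":0}]'

```text
time_s: 12.0
eef_pos: [0.4741, 0.1033, 0.0645]
orientation: [0.771, 0.637, 0.002, -0.001]
force: [2.0, 11.2, 0.6]
opening: -0.0001
gripper_force: 6.0
```

Home against the stop, with force rising to 11 N at fixed position. I'll back off and check the mast height and the pad.

Call:
carry_out --series '[{"offset":[0,0,0],"twist":[0,0,0],"hand":0},{"offset":[8,0,0],"twist":[0,0,0],"hand":0},{"offset":[25,0,0],"twist":[0,0,0],"hand":0},{"offset":[0,0,-35],"twist":[0,0,0],"hand":0},{"offset":[0,0,-40],"twist":[0,0,0],"hand":0}]'

```text
time_s: 12.42
eef_pos: [0.4771, 0.1325, 0.1374]
orientation: [0.771, 0.637, -0.004, -0.001]
force: [1.6, 0.1, 0.1]
opening: 0.0001
gripper_force: 0.0
```

Call:
carry_out --series '[{"offset":[0,0,-40],"twist":[0,0,0],"hand":0},{"offset":[0,0,-40],"twist":[0,0,0],"hand":0},{"offset":[0,0,-40],"twist":[0,0,0],"hand":0},{"offset":[0,0,-40],"twist":[0,0,0],"hand":0},{"offset":[0,0,0],"twist":[0,0,0],"hand":0}]'

```text
time_s: 12.83
eef_pos: [0.4836, 0.132, 0.3063]
orientation: [0.772, 0.635, 0.006, 0.003]
force: [1.1, 0.4, -0.9]
opening: 0.0002
gripper_force: 0.0
```

```bash
python3 - <<'E'
from h import *
where()
for n in ('scene','top'):
    s=snap(n);C=cloud(s);c,sn=np.cos(TH),np.sin(TH);f=s['frame'].astype(int)
    vx=c*(C[...,0]-O[0])+sn*(C[...,1]-O[1]); vy=-sn*(C[...,0]-O[0])+c*(C[...,1]-O[1]); z=C[...,2]
    r=(f[...,0]>90)&(f[...,1]<70)&(f[...,2]<70)&(z>.055)&(abs(vx)<.05)&(vy>0)
    if r.any(): print('tab',r.sum(),np.percentile(vy[r],[5,50,95]))
    r=(f[...,0]>90)&(f[...,1]<70)&(f[...,2]<70)&(z>.055)&(abs(vx-.085)<.03)&(vy<-.15)
    if r.any(): print('pad',r.sum(),np.percentile(vx[r],[5,50,95]),np.percentile(vy[r],[5,50,95]),np.median(z[r]))
    m=(vx>-.02)&(vx<.03)&(vy>-.12)&(vy<-.08)&(z<.2);print('hood top',np.median(z[m]))
    m=(vx>.05)&(vx<.13)&(vy>-.15)&(vy<-.05)&(z<.4);print('mast',np.percentile(z[m],[50,90,99]))
    m&=z>.15;print(np.percentile(vx[m],[3,97]),np.percentile(vy[m],[3,97]))
E
```

```text
t 12.8333 TCP V mm [ -9.5 127.4 306.3] psiV -0.0091 tilt [0.0123 0.0037] F [ 1.1  0.4 -0.9] open 0.2 gf 0.0
tab 49 [0.077694   0.08034973 0.08278402]
pad 153 [0.07384618 0.08716777 0.09941762] [-0.20812591 -0.19672091 -0.18627037] 0.08506464251605994
hood top 0.15950402156234023
mast [0.05230374 0.19449581 0.19955923]
[0.05099438 0.09893552] [-0.1238025  -0.05858019]
tab 48 [0.0817092  0.08386625 0.08601993]
pad 141 [0.07159754 0.08385571 0.09637849] [-0.20455778 -0.19424076 -0.18429801] 0.08484718534989755
hood top 0.15890204703518884
mast [0.05511071 0.19657813 0.20130273]
[0.05067592 0.09644302] [-0.11427014 -0.06849254]
```

Call:
carry_out --series '[{"offset":[-33,9,0],"twist":[0,0,-0.009],"hand":0},{"offset":[-33,9,0],"twist":[0,0,0],"hand":0},{"offset":[-33,9,0],"twist":[0,0,0],"hand":0},{"offset":[-33,9,0],"twist":[0,0,0],"hand":0},{"offset":[-33,9,0],"twist":[0,0,0],"hand":0}]'

```text
time_s: 13.35
eef_pos: [0.4918, -0.0398, 0.2974]
orientation: [0.769, 0.639, -0.002, -0.001]
force: [0.2, 0.6, -0.0]
opening: 0.0
gripper_force: 0.0
```

Call:
carry_out --series '[{"offset":[-33,9,0],"twist":[0,0,0],"hand":0},{"offset":[-33,10,0],"twist":[0,0,0],"hand":0},{"offset":[-33,10,0],"twist":[0,0,0],"hand":0},{"offset":[-33,10,0],"twist":[0,0,0],"hand":0},{"offset":[-30,10,0],"twist":[0,0,0],"hand":0}]'

```text
time_s: 13.77
eef_pos: [0.5103, -0.2084, 0.2972]
orientation: [0.769, 0.639, -0.002, -0.002]
force: [-0.2, -0.0, 0.5]
opening: 0.0002
gripper_force: 0.0
```

Call:
carry_out --series '[{"offset":[0,0,20],"twist":[0,0,0],"hand":0},{"offset":[0,0,20],"twist":[0,0,0],"hand":0},{"offset":[0,0,0],"twist":[0,0,0],"hand":0}]'

```text
time_s: 14.02
eef_pos: [0.5083, -0.2056, 0.254]
orientation: [0.77, 0.639, -0.003, -0.005]
force: [-0.6, 1.2, 0.1]
opening: 0.0003
gripper_force: 0.0
```

```bash
python3 -c "
from h import *
where()"
```

```text
t 14.0167 TCP V mm [  76.8 -199.9  254. ] psiV -0.0009 tilt [-0.0107  0.0032] F [-0.6  1.2  0.1] open 0.3 gf 0.0
```

Call:
carry_out --series '[{"offset":[2,8,0],"twist":[-0.011,0,0],"hand":0},{"offset":[0,0,35],"twist":[0,0,0],"hand":0},{"offset":[0,0,35],"twist":[0,0,0],"hand":0},{"offset":[0,0,35],"twist":[0,0,0],"hand":0},{"offset":[0,0,35],"twist":[0,0,0],"hand":0}]'

```text
time_s: 14.43
eef_pos: [0.5233, -0.2056, 0.1188]
orientation: [0.768, 0.64, 0.004, 0.005]
force: [0.7, -0.9, -0.1]
opening: -0.0
gripper_force: 0.0
```

Call:
carry_out --series '[{"offset":[0,0,10],"twist":[0,0,0],"hand":0},{"offset":[0,0,0],"twist":[0,0,0],"hand":0}]'

```text
time_s: 14.6
eef_pos: [0.521, -0.205, 0.1074]
orientation: [0.769, 0.64, 0.002, 0.002]
force: [-0.2, -0.0, 0.0]
opening: 0.0001
gripper_force: 0.0
```

```bash
python3 -c "
from h import *
where()"
```

```text
t 14.6 TCP V mm [  89.1 -197.   107.4] psiV 0.0022 tilt [ 0.0065 -0.0003] F [-0.2 -0.   0. ] open 0.1 gf 0.0
```

Call:
carry_out --series '[{"offset":[0,-3,12],"twist":[0,0,0],"hand":0},{"offset":[0,0,10],"twist":[0,0,0],"hand":0},{"offset":[0,0,8],"twist":[0,0,0],"hand":0},{"offset":[0,0,8],"twist":[0,0,0],"hand":0},{"offset":[0,0,8],"twist":[0,0,0],"hand":0}]'

```text
time_s: 15.02
eef_pos: [0.5207, -0.2056, 0.0637]
orientation: [0.769, 0.64, 0.004, 0.005]
force: [1.1, 0.3, 1.4]
opening: -0.0
gripper_force: 0.7
```

```bash
cat > hood.py <<'E'
from h import *
where()
s=snap('scene');C=cloud(s);c,sn=np.cos(TH),np.sin(TH)
vx=c*(C[...,0]-O[0])+sn*(C[...,1]-O[1]); vy=-sn*(C[...,0]-O[0])+c*(C[...,1]-O[1]); z=C[...,2]
m=(vx>-.02)&(vx<.03)&(vy>-.12)&(vy<-.08)&(z<.2);print('hood top',np.median(z[m]))
E
python3 hood.py
```

```text
t 15.0167 TCP V mm [  89.  -197.7   63.7] psiV 0.0019 tilt [ 0.013  -0.0023] F [1.1 0.3 1.4] open -0.0 gf 0.7
hood top 0.1529059614708127
```

The hood is sinking. I'll press slightly further and hold.

Call:
carry_out --series '[{"offset":[0,0,3],"twist":[0,0,0],"hand":0},{"offset":[0,0,0],"twist":[0,0,0],"hand":0},{"offset":[0,0,0],"twist":[0,0,0],"hand":0},{"offset":[0,0,0],"twist":[0,0,0],"hand":0},{"offset":[0,0,0],"twist":[0,0,0],"hand":0}]'

```text
time_s: 15.48
eef_pos: [0.5198, -0.2058, 0.0606]
orientation: [0.769, 0.639, 0.004, 0.005]
force: [0.6, -0.7, 1.5]
opening: -0.0001
gripper_force: 0.7
```

Call:
carry_out --series '[{"offset":[0,0,0],"twist":[0,0,0],"hand":0},{"offset":[0,0,0],"twist":[0,0,0],"hand":0},{"offset":[0,0,0],"twist":[0,0,0],"hand":0},{"offset":[0,0,0],"twist":[0,0,0],"hand":0},{"offset":[0,0,0],"twist":[0,0,0],"hand":0}]'

```text
time_s: 15.9
eef_pos: [0.5198, -0.2057, 0.0604]
orientation: [0.769, 0.64, 0.004, 0.004]
force: [0.8, -0.1, 1.7]
opening: 0.0
gripper_force: 0.8
```

Call:
carry_out --series '[{"offset":[0,0,0],"twist":[0,0,0],"hand":0},{"offset":[0,0,0],"twist":[0,0,0],"hand":0},{"offset":[0,0,0],"twist":[0,0,0],"hand":0},{"offset":[0,0,0],"twist":[0,0,0],"hand":0},{"offset":[0,0,0],"twist":[0,0,0],"hand":0}]'

```text
time_s: 16.32
eef_pos: [0.5197, -0.2057, 0.0603]
orientation: [0.769, 0.64, 0.004, 0.004]
force: [0.5, -0.1, 1.0]
opening: 0.0
gripper_force: 0.8
```

```bash
python3 hood.py
```

```text
t 16.3167 TCP V mm [  88.  -198.    60.3] psiV 0.0015 tilt [ 0.011  -0.0022] F [ 0.5 -0.1  1. ] open 0.0 gf 0.8
hood top 0.1005609312948681
```

The hood top is at 0.1005, so it's down. I'll wait briefly, then lift off the pad and retreat.

Call:
carry_out --series '[{"offset":[0,0,0],"twist":[0,0,0],"hand":0},{"offset":[0,0,0],"twist":[0,0,0],"hand":0},{"offset":[0,0,0],"twist":[0,0,0],"hand":0},{"offset":[0,0,-10],"twist":[0,0,0],"hand":0},{"offset":[0,0,-12],"twist":[0,0,0],"hand":0}]'

```text
time_s: 16.78
eef_pos: [0.5181, -0.2056, 0.0823]
orientation: [0.769, 0.639, 0.003, 0.003]
force: [-0.9, 0.2, 0.8]
opening: 0.0
gripper_force: 0.3
```

Call:
carry_out --series '[{"offset":[0,0,-20],"twist":[0,0,0],"hand":0},{"offset":[0,0,-35],"twist":[0,0,0],"hand":0},{"offset":[0,0,-35],"twist":[0,0,0],"hand":0},{"offset":[0,0,-35],"twist":[0,0,0],"hand":0},{"offset":[0,0,-35],"twist":[0,0,0],"hand":0}]'

```text
time_s: 17.2
eef_pos: [0.5165, -0.205, 0.2448]
orientation: [0.769, 0.639, 0.003, 0.004]
force: [1.2, -0.4, -1.0]
opening: -0.0002
gripper_force: 0.0
```

Call:
carry_out --series '[{"offset":[0,0,-20],"twist":[0,0,0],"hand":0},{"offset":[0,0,0],"twist":[0,0,0],"hand":0},{"offset":[0,0,0],"twist":[0,0,0],"hand":0}]'

```text
time_s: 17.45
eef_pos: [0.5174, -0.2052, 0.2641]
orientation: [0.769, 0.64, 0.004, 0.005]
force: [-0.9, 0.6, -0.7]
opening: 0.0001
gripper_force: 0.0
```

```bash
python3 hood.py; python3 - <<'E'
from h import *
for n in ('scene','top'):
    s=snap(n);C=cloud(s);c,sn=np.cos(TH),np.sin(TH);f=s['frame'].astype(int)
    vx=c*(C[...,0]-O[0])+sn*(C[...,1]-O[1]); vy=-sn*(C[...,0]-O[0])+c*(C[...,1]-O[1]); z=C[...,2]
    for nm,k in dict(tab=(abs(vx)<.05)&(vy>0),pad=(abs(vx-.085)<.03)&(vy<-.15)).items():
        r=(f[...,0]>90)&(f[...,1]<70)&(f[...,2]<70)&(z>.04)&(z<.12)&k
        if r.any(): print(n,nm,np.percentile(vy[r],[5,50,95]),np.median(z[r]))
    if n=='scene': cv2.imwrite('pics/s3.png',cv2.resize(s['frame'][170:320,160:410,::-1],None,fx=3,fy=3))
E
```

```text
t 17.45 TCP V mm [  85.7 -197.8  264.1] psiV 0.0016 tilt [ 0.0133 -0.0021] F [-0.9  0.6 -0.7] open 0.1 gf 0.0
hood top 0.10075259552922966
scene tab [0.07756303 0.08019122 0.08741026] 0.08416084460391238
scene pad [-0.2081639  -0.19716188 -0.18644838] 0.08392993772825669
top tab [0.08136882 0.08356115 0.08625504] 0.08354025200476656
top pad [-0.20472397 -0.19430598 -0.18432717] 0.08291147995156978
```

View pics/s3.png

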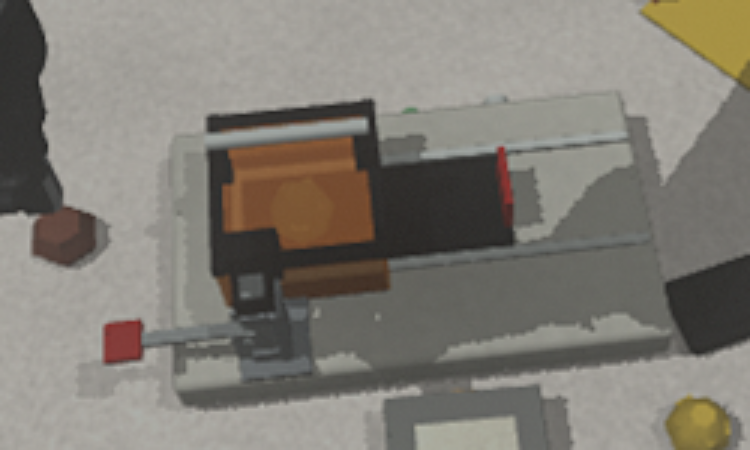

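The hood is down over the stone, which shows through it at (302,208). The tab is home and the pad is back up at (123,340).

```bash
python3 -c "
from station import arm
print(arm.close_job())"
```

```text
the job is handed in; nothing more can be done
None
```

I handed the job in at about 17.5 s. The last camera check showed the carrier fully home, the hood down over the stone and the pawl pad back up. The hand-in call returned no verdict, so I can't say how it was judged.

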